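# Dock the log backup drive

## Task

Take the flat drive out of its stand in the drawer and push it, connector edge down and paper label towards the dock's front, through the dust flap of the dock on the desk until it is fully home on the connector; where that is you must feel, and the connector breaks above 30 N. Then let go of it and press the dock's power button all the way down. Leave the other things in the drawer as they lie.

Things in the scene. Friction and masses are not known exactly. Their poses are not given: they have to be found in the camera images.
- drive_mid (a point): Centre of the drive, a flat 2.5-inch metal-cased drive of about 110 g: 9.5 mm thick (its x), 70 mm wide (its y), 100 mm tall (its z, up). It starts upright, connector edge down, loose in the middle pocket of the stand; its top edge is 50 mm above this point. Grip it across its thickness near the top edge: when home, 40 to 56 mm of it stand out of the dock.
- drive: The same drive; the origin is the centre of its lower (connector) edge.
- drive_label (a point): Centre of the plain paper label on the drive's +x face.
- stand: Black plastic drive stand fixed to the drawer floor, 62 x 86 mm and 44 mm high, with three pockets side by side along its x, each 13 x 74 mm and 40 mm deep; the outer two are empty. Origin: centre of its underside, z up; the drive's lower edge rests 4 mm above it.
- dock: Grey plastic drive dock fixed on the desk, 70 mm (x) by 140 mm (y), 78 mm high, flat top. Origin: centre of its underside on the desk. Its +x face, with a black strip and a small lamp, is the front, towards the open drawer and away from the robot.
- slot (a point): Centre of the dock's slot at the level of the dock's top (78 mm above the desk), axes as the dock's. The slot is 12 mm wide (x) and 73 mm long (y), straight down, with 2 mm bevels along its two long lips and none at its ends. The connector inside cannot be seen: the drive's lower edge meets it 38 to 54 mm below the top, differently each time.
- flap (a joint): Black sprung dust flap 7 mm below the slot's top, hinged along the -x lip, in rad: 0 shut (level), grows as the drive's lower edge swings it down (1 to 3 N); it then leans on the drive's -x face.
- contacts (a joint): How far the drive has been plugged onto the dock's connector, in m: 0 not at all, 0.006 fully home on the stop, whose mounting then gives about 1 mm per 30 N. It moves only under about 9 N of push, with little change on the way, and stays where it is left; it cannot be seen from outside. Home is 44 to 60 mm below the dock's top.
- power_top (a point): Centre of the top of the dock's power button, when not pressed: a round black cap of 20 mm diameter that stands 6 mm above the dock's top, beside the slot, 68 mm from the slot's centre along the dock's +y.
- power (a joint): Travel of the power button in m: 0 up, 0.004 fully down (about 5 N); it springs back.
- meter: Blue digital multimeter lying in the drawer, 165 x 74 x 44 mm; not to be disturbed. Origin: centre of its underside.
- coil: Brown bakelite plug-in coil form standing pins up in the drawer, 37 mm diameter, 68 mm high; not to be disturbed. Origin: centre of its underside.
- pump: Steel desoldering pump lying in the drawer, about 190 mm long, 20 mm thick; not to be disturbed. Origin: underside, about mid length.
- hexset: Chrome hex keys in a black plastic holder lying in the drawer, 90 x 32 x 20 mm; not to be disturbed. Origin: centre of its underside.
There are look-alikes about, which are no part of the job. There is more than one size of the drive; the job needs the smallest.

How it is judged:
By the outcome, as a careful person would: the job done as asked, in the order asked, and still so for the second after the job is handed in, with the robot touching nothing.
It also fails if it takes over 53 s, if anything falls off the work surface, if the arm or the gripper's body presses on something with over 40 N, if the wrist force passes 120 N, or if a joint passes its speed limit or range.

## Robot

A 6-joint arm with a two-finger parallel gripper is mounted at the origin on the work surface. World frame = base frame: x ahead of the robot, y to its left, z up, the work surface at z = 0. Lengths are in mm, angles in rad, forces in N, time in s.
With the tool pointing down it reaches from about 375 to 750 mm from the base axis. Payload 9 kg.
Tool frame: the origin (TCP) lies on the centre line of the jaws, within the pads' length; the fingertips stand 17 mm ahead of it and the grasp point (between the pads) lies 2 mm behind it (r.tips_ahead is the distance from the TCP to the fingertips, in mm); z points along the fingers, x is the direction in which the jaws open and shut, and the axes are right-handed (so a half turn about z gives the same grasp; the last joint's range is limited). The gripper opens to 85 mm and grips with 20 to 120 N. Pads are 22 mm wide; open, the fingers measure 114 mm over their backs; the gripper's body (76 mm by 85 mm) begins 54 mm behind the grasp point. The pads swing forward as they close: fully open they stand 13 mm farther back than shut.
Start: joints at [1.002, 0.104, 0.097, 1.564, 0, 1.353], TCP at [206.194, 563.488, 248.331] pointing down, gripper open.
Joint ranges: [-2.99, 2.99], [-0.84, 1.86], [-1.1, 1.16], [-1.84, 2.11], [-1.51, 1.56], [-3.14, 3.14]. Speed limits (rad/s): [2.22, 2.22, 2.57, 3.14, 3.14, 3.14].

## Interface

Orientations are given as a rotation vector (axis times angle).
In Python, from plant import get_state, grab_frame, ticket, nets, r gives the robot as it stands. The module is installed in compiled form; this text tells all that it offers.
- The arm moves only by the tool arm_command, never from a script. Its argument "series" is a list of rows, each a list of 6 numbers: the shift along the tool's x, y, z in cm, then the turn, a rotation vector about the tool's x, y, z in rad. A call has exactly 5 rows; each row shifts and turns the pose as measured when the row begins, along the tool's axes as they then stand; what a row does not reach is not made up. A row lasts 1/8 s, in which the tool goes at most 62.5 mm and 10.7 degrees, less where a joint would pass 70% of its speed; a pose out of reach is approached as far as the arm can. A call with a gripper value outside its range is refused whole. "hand" is the finger opening in cm, from 0 to 8.54, set as the call begins (left out, the last holds). The fingers move at their own pace and stop on an object; "grip_force" is the grip in N (left out, the last holds). Time passes only in rows, so rows that do not move let the fingers close, or fill a call up. It gives the time, the measured TCP pose, the force and the opening at its end, in the units of the state.
- get_state(): the state, without advancing time (a new reading comes with each control period).
- grab_frame(name): name is "side" or "top" or "wrist"; returns a dict with "img" (480x640x3 uint8, red, green, blue), "depth" (480x640 float32, mm along the optical axis (not along the pixel's ray), 0 where there is no reading), "K" (3x3 intrinsics, pixels), "xyz" and "rotation" of the camera in the world. Camera axes: x right, y down, z forward; pixel columns grow to the right and rows downward; lengths in mm; the calibration is good to about 2 mm. The wrist camera is an equidistant fisheye: a pixel r from the principal point sees the ray r / f radians off the axis. A picture is of the moment at which its call begins.
- ticket.sign_off(): hands the job in, once; it reports no verdict.
Trained networks look in the newest picture that a camera, given by its name, has taken for a name from the list of things; names that differ only in an ending like _2 or _b are one class to them, and where a whole thing is asked for, a point or a joint stands for the part that bears it (a point fixed in the world has none). Each returns a list of dicts, best first, with "confidence" (0 to 1); they miss things now and then, are a little off and sometimes report something else, mostly with a low value. They report only what shows in the picture. A call takes as long as a camera call. They do not tell look-alikes from the thing itself.
- nets.cut_out(camera, label): "mask" (480x640 bool, what is visible of it) and "centre" ([column, row] in pixels, amid what is visible of it).
The state is a dict: "clock": time; "joint_pos": joint angles; "qd": joint speeds; "joint_efforts": joint torques, N m; "eef_pos": TCP position; "tcp_rot": TCP orientation; "contact_force": force on the tool from outside, world axes, zero at the start; "wrist_torque": the same for the moment, N m; "width": finger opening in mm.
Only numpy, scipy, OpenCV 4.12 (cv2) and the standard library are available. Lean on these libraries where they do the work, as an engineer would, in place of code of your own. Each camera call takes 0.05 s, during which the arm holds its last target.

## Working session

There is one attempt and no reset: what is moved stays moved. The work goes in short steps, Python scripts to look and compute and a tool call to move; the robot and the scene stay as the last step left them, time stands still between calls to the robot, and variables do not carry over. Pictures are saved under pics/ and viewed, and the job is handed in when it is done.

Besides the shell and the picture viewer there is one more tool, called after ">>>" as name([rows], argument=value, ...), one row to a line, values as JSON. arm_command: Moves the arm, as the interface text tells. Its arguments: {"type":"object","properties":{"series":{"type":"array"},"hand":{"type":"number"},"grip_force":{"type":"number"}},"required":["series"]}

```bash
mkdir -p pics; cat > h.py <<'E'
import numpy as np, cv2
from plant import get_state, grab_frame, ticket, nets, r
def save(n,img): cv2.imwrite('pics/'+n,img[:,:,::-1])
E
python3 - <<'E'
from h import *
s=get_state(); print(s); print(r.tips_ahead)
for c in ("side","top","wrist"):
    f=grab_frame(c); save(c+'0.png',f['img']); print(c,f['K'],f['xyz'],f['rotation']); np.save(c+'0d.npy',f['depth'])
    for l in ("drive","stand","dock","drive_label","power_top","meter","coil","pump","hexset"):
        o=nets.cut_out(c,l); print(l,[(round(d['confidence'],2),np.round(d['centre']),int(d['mask'].sum())) for d in o])
E
```

```text
{'clock': 0.0, 'joint_pos': array([ 1.00228682e+00,  1.04704799e-01,  9.64745949e-02,  1.56385887e+00,
       -1.99001634e-05,  1.35308433e+00]), 'qd': array([ 8.95571399e-04,  4.84226714e-04,  2.75114156e-04,  6.09880283e-05,
       -3.47696130e-04,  1.01412614e-04]), 'joint_efforts': array([ 1.31019831e-03, -5.56932306e+01,  5.03647614e+01,  1.68783573e-02,
       -5.14310250e-04, -3.83267127e-05]), 'eef_pos': array([206.02986808, 563.20532965, 247.52199935]), 'tcp_rot': array([ 2.57458063e+00,  1.79942073e+00, -1.86413146e-03]), 'contact_force': array([ 0.76295678, -0.04582372,  0.19512045]), 'wrist_torque': array([-0.04862897,  0.03540678, -0.03055719]), 'width': 85.44977451480354}
17.0
side [[534.20377313   0.         321.96803161]
 [  0.         534.20377313 243.13409165]
 [  0.           0.           1.        ]] [441.38414479 660.51470806 652.61994455] [-0.2135334   2.82542099 -1.20868204]
drive [(0.98, array([379., 192.]), 3505), (0.88, array([286., 277.]), 357), (0.76, array([417., 148.]), 1557), (0.72, array([270., 222.]), 436)]
stand [(0.75, array([285., 298.]), 1379)]
do
[... 1033 characters left out ...]
75)]
meter [(0.66, array([243., 206.]), 3093)]
coil [(0.75, array([402., 179.]), 371)]
pump [(0.76, array([442., 204.]), 714)]
hexset [(0.93, array([420., 233.]), 666)]
wrist [[371.64829954   0.         318.10133116]
 [  0.         371.64829954 244.36189403]
 [  0.           0.           1.        ]] [130.6006719  591.67650044 373.14553377] [2.34985533 1.64178025 0.26375449]
drive [(0.67, array([  6., 440.]), 516), (0.59, array([ 22., 456.]), 1303)]
stand []
dock [(0.67, array([138., 457.]), 1143)]
drive_label [(0.71, array([  6., 437.]), 524), (0.62, array([ 22., 456.]), 1277), (0.4, array([136., 458.]), 1168)]
power_top [(0.76, array([135., 461.]), 1133)]
meter []
coil []
pump []
hexset []
```

View pics/side0.png

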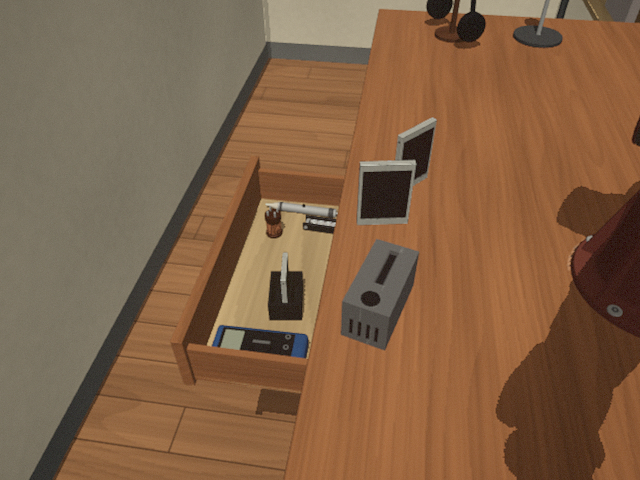

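View pics/top0.png

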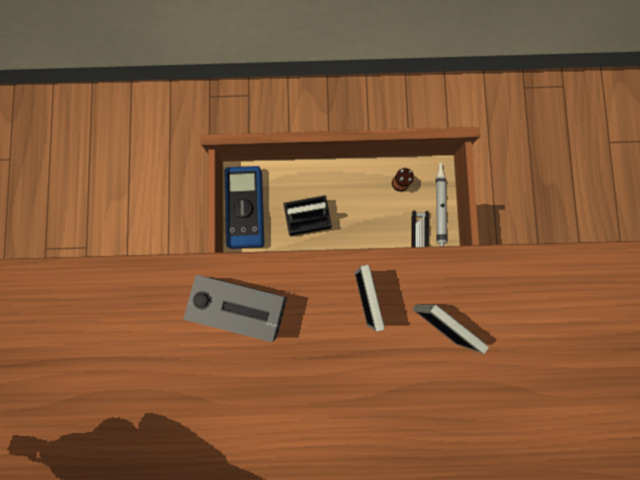

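View pics/wrist0.png

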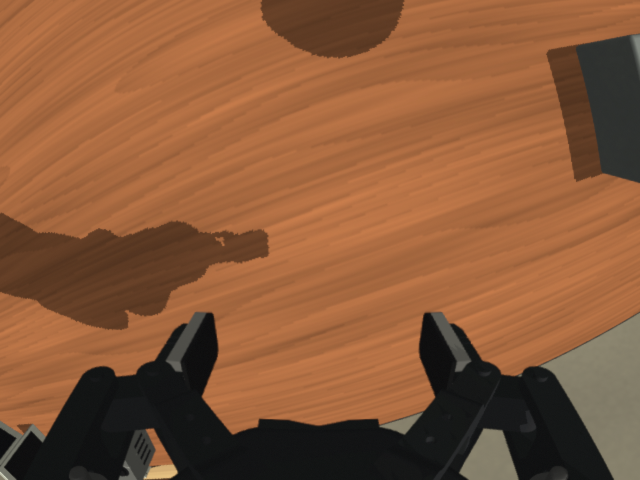

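```bash
cat >> h.py <<'E'
def cloud(f):
    K=f['K'];d=f['depth'];v,u=np.mgrid[0:480,0:640]
    P=np.stack([(u-K[0,2])/K[0,0]*d,(v-K[1,2])/K[1,1]*d,d],-1)
    R=cv2.Rodrigues(np.array(f['rotation']))[0]
    W=P@R.T+np.array(f['xyz']); W[d<=0]=np.nan
    return W
E
python3 - <<'E'
from h import *
np.set_printoptions(precision=1,suppress=True)
ft=grab_frame("top");fs=grab_frame("side")
Wt=cloud(ft);Ws=cloud(fs); np.save('Wt.npy',Wt);np.save('Ws.npy',Ws)
for n,f,b in (("t",ft,(190,340,180,340)),("s",fs,(225,400,180,330))):
    y0,y1,x0,x1=b; 
c=ft['img'][180:250,270:350]; d=fs['img'][245:325,245:325]
im=np.hstack([cv2.resize(c,(400,350),interpolation=2),cv2.resize(d,(400,350),interpolation=2)]); save('crop1.png',im)
def h(W,p): 
    u,v=p; return W[v,u]
print('dock top corners t',[h(Wt,p) for p in [(200,283),(280,298),(190,315),(272,333),(230,290),(215,310)]])
print('button t',h(Wt,(201,299)),'s',h(Ws,(371,297)))
print('drive top t',[h(Wt,p) for p in [(292,212),(307,209),(325,206)]],'s',[h(Ws,p) for p in [(285,256),(284,270),(284,290)]])
print('drawer floor',h(Wt,(350,200)),h(Wt,(260,240)),'rim',h(Wt,(340,137)),h(Wt,(470,190)),h(Wt,(212,190)), 'deskedge',[h(Wt,(340,y)) for y in (244,248,252,256,260)])
print('stand top',[h(Wt,p) for p in [(290,205),(295,232),(328,228),(310,228)]])
E
```

```text
dock top corners t [array([475.3, 167.4,  80.1]), array([449. ,  45.8,  77.2]), array([427.3, 183.4,  76.7]), array([396.8,  58.9,  77.8]), array([463.4, 121.9,  78.3]), array([433.7, 145.3,  76.5])]
button t [450.9 164.5  85.4] s [448.3 167.7  82.3]
drive top t [array([605.3,  31.2, -44.4]), array([609.7,   3.6, -42.4]), array([ 626.8,  -30.5, -104. ])] s [array([615.3, -18.2, -45.8]), array([609.5,  18.6, -43.9]), array([605.9,  42.9, -70.2])]
drawer floor [ 646.5  -83.  -146.3] [ 564.6   99.  -113.1] rim [nan nan nan] [ 642.1 -304.6  -68.7] [657.2 183.3 -70. ] deskedge [array([ 555.8,  -59.1, -143.9]), array([ 548.3,  -59.1, -149.8]), array([524.8, -51.9,  -0.6]), array([517.8, -51.6,   1.1]), array([511.1, -51.4,  -1.1])]
stand top [array([ 633.9,   38.9, -118.5]), array([ 577.5,   29.6, -106.4]), array([ 587.3,  -35.6, -131.4]), array([ 584. ,    0.1, -103.4])]
```

View pics/crop1.png

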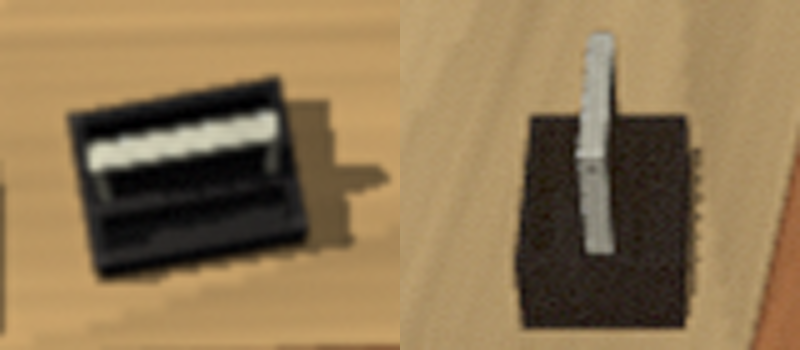

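```bash
cat >> h.py <<'E'
def plane(f,px,z):
    px=np.atleast_2d(px).astype(float);K=f['K'];R=cv2.Rodrigues(np.array(f['rotation']))[0];o=np.array(f['xyz'])
    d=np.c_[(px[:,0]-K[0,2])/K[0,0],(px[:,1]-K[1,2])/K[1,1],np.ones(len(px))]@R.T
    return o+d*((z-o[2])/d[:,2])[:,None]
def proj(f,X):
    X=np.atleast_2d(X).astype(float);R=cv2.Rodrigues(np.array(f['rotation']))[0]
    c=(X-np.array(f['xyz']))@R; return np.c_[c[:,0]/c[:,2]*f['K'][0,0]+f['K'][0,2],c[:,1]/c[:,2]*f['K'][1,1]+f['K'][1,2]]
def rectify(f,z,x0,x1,y0,y1,s=3):
    # image: rows: +x up ; cols: +y left ; s px per mm
    w=int((y1-y0)*s);h=int((x1-x0)*s)
    cor=np.array([[x1,y1,z],[x1,y0,z],[x0,y0,z],[x0,y1,z]],float)
    H=cv2.getPerspectiveTransform(proj(f,cor).astype(np.float32),np.array([[0,0],[w,0],[w,h],[0,h]],np.float32))
    return cv2.warpPerspective(f['img'],H,(w,h),flags=cv2.INTER_CUBIC)
E
python3 - <<'E'
from h import *
ft=grab_frame("top");fs=grab_frame("side")
a=np.vstack([rectify(f,78,385,485,35,195,3)for f in (ft,fs)]); 
b=np.vstack([rectify(f,-46,560,660,-50,60,3)for f in (ft,fs)])
print(a.shape,b.shape)
save('rect1.png',np.hstack([a,b])[:, :800])
E
```

```text
(600, 480, 3) (600, 330, 3)
```

View pics/rect1.png

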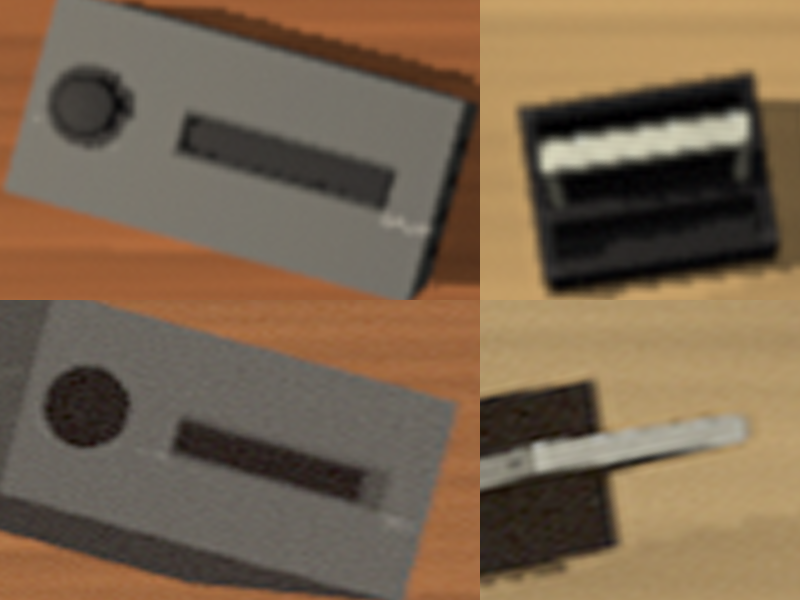

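```bash
cat > m.py <<'E'
from h import *
def rect(mask,s,x1,y1,near):
    n,l,st,c=cv2.connectedComponentsWithStats(mask.astype(np.uint8))
    k=min([i for i in range(1,n) if st[i,4]>300],key=lambda i:np.hypot(*(c[i]-near)))
    (cx,cy),(w,h),a=cv2.minAreaRect(np.argwhere(l==k)[:,::-1].astype(np.float32))
    if w<h: w,h=h,w; a+=90
    a=(a+90)%180-90
    return dict(x=round(x1-cy/s,1),y=round(y1-cx/s,1),L=round(w/s,1),W=round(h/s,1),yaw=round(-a,2))
E
python3 - <<'E'
from m import *
ft=grab_frame("top");fs=grab_frame("side")
for n,f,tB in (("top",ft,85),("side",fs,70)):
    a=rectify(f,78,385,485,35,195,6).astype(int); g=a.mean(2)
    sat=a.max(2)-a.min(2)
    for t in (tB-10,tB,tB+10):
        print(n,'slot',t,rect(g<t,6,485,195,(570,325)))
    print(n,'btn',rect(g<tB,6,485,195,(180,210)))
    print(n,'dock',rect((sat<30)&(g>tB-25),6,485,195,(450,300)))
    b=rectify(f,-46,560,660,-50,60,6).astype(int)
    for t in (110,130): print(n,'drv',rect((b.min(2)>t)&(b.max(2)-b.min(2)<45),6,660,60,(330,284)))
    a=rectify(f,84,385,485,35,195,6).astype(int); g=a.mean(2)
    print(n,'btn@84',rect(g<tB,6,485,195,(180,210)))
E
```

```text
top slot 75 {'x': 431.4, 'y': 99.9, 'L': 72.8, 'W': 14.2, 'yaw': -15.73}
top slot 85 {'x': 431.4, 'y': 99.8, 'L': 73.5, 'W': 15.2, 'yaw': -15.74}
top slot 95 {'x': 431.5, 'y': 99.8, 'L': 74.3, 'W': 16.2, 'yaw': -15.76}
top btn {'x': 450.1, 'y': 165.2, 'L': 27.6, 'W': 27.3, 'yaw': 52.13}
top dock {'x': 437.1, 'y': 116.1, 'L': 140.9, 'W': 70.8, 'yaw': -15.65}
top drv {'x': 612.8, 'y': 5.4, 'L': 70.9, 'W': 10.6, 'yaw': 8.68}
top drv {'x': 612.8, 'y': 5.4, 'L': 70.0, 'W': 9.5, 'yaw': 8.62}
top btn@84 {'x': 450.1, 'y': 163.6, 'L': 27.3, 'W': 27.0, 'yaw': 52.59}
side slot 60 {'x': 431.4, 'y': 105.2, 'L': 64.7, 'W': 11.6, 'yaw': -15.42}
side slot 70 {'x': 431.4, 'y': 104.8, 'L': 66.3, 'W': 12.8, 'yaw': -15.32}
side slot 80 {'x': 430.8, 'y': 102.1, 'L': 73.0, 'W': 14.0, 'yaw': -15.19}
side btn {'x': 449.5, 'y': 166.3, 'L': 28.2, 'W': 27.7, 'yaw': 35.22}
side dock {'x': 432.5, 'y': 128.7, 'L': 155.9, 'W': 81.5, 'yaw': -15.47}
side drv {'x': 611.0, 'y': 15.8, 'L': 91.3, 'W': 11.3, 'yaw': 9.21}
side drv {'x': 612.7, 'y': 7.4, 'L': 72.0, 'W': 9.9, 'yaw': 8.34}
side btn@84 {'x': 449.4, 'y': 171.4, 'L': 27.9, 'W': 27.4, 'yaw': 35.54}
```

```bash
cat > p.py <<'E'
from h import *
from scipy.spatial.transform import Rotation as Ro
import sys,json
def tgtR(yaw):
    c,s=np.cos(yaw),np.sin(yaw); return Ro.from_matrix(np.array([[c,s,0],[s,-c,0],[0,0,-1.]]))
if __name__=='__main__':
    x,y,z,yaw,N=map(float,sys.argv[1:6]); N=int(N)
    s=get_state(); p=np.array(s['eef_pos']);R=Ro.from_rotvec(s['tcp_rot'])
    m=R.as_matrix();print('t',round(s['clock'],2),'p',p.round(1),'yaw',round(np.degrees(np.arctan2(m[1,0],m[0,0])),2),'tilt',m[:2,2].round(4),'F',np.round(s['contact_force'],1),'w',round(s['width'],1),'q',np.round(s['joint_pos'],2))
    T=np.array([x,y,z]);Rt=tgtR(np.radians(yaw)); dr=(R.inv()*Rt).as_rotvec()
    rows=[]
    for i in range(N):
        Ri=R*Ro.from_rotvec(dr*i/N); d=Ri.inv().apply((T-p)/N)
        rows.append([round(v,3) for v in d/10]+[round(v,4) for v in dr/N])
    print('mm/row',round(np.linalg.norm(T-p)/N,1),'deg/row',round(np.degrees(np.linalg.norm(dr))/N,1))
    for i in range(0,N,5): print(json.dumps(rows[i:i+5]))
E
python3 p.py 612 5.5 60 8.6 15
```

```text
t 1.8 p [206.2 563.5 248.3] yaw 69.9 tilt [0.     0.0001] F [-0.4 -0.5 -0.1] w 85.5 q [ 1.    0.1   0.1   1.56 -0.    1.35]
mm/row 47.7 deg/row 4.1
[[-2.564, 3.819, 1.255, -0.0, -0.0, 0.0713], [-2.285, 3.992, 1.255, -0.0, -0.0, 0.0713], [-1.995, 4.145, 1.255, -0.0, -0.0, 0.0713], [-1.694, 4.276, 1.255, -0.0, -0.0, 0.0713], [-1.385, 4.386, 1.255, -0.0, -0.0, 0.0713]]
[[-1.069, 4.474, 1.255, -0.0, -0.0, 0.0713], [-0.748, 4.539, 1.255, -0.0, -0.0, 0.0713], [-0.422, 4.58, 1.255, -0.0, -0.0, 0.0713], [-0.095, 4.599, 1.255, -0.0, -0.0, 0.0713], [0.233, 4.594, 1.255, -0.0, -0.0, 0.0713]]
[[0.56, 4.565, 1.255, -0.0, -0.0, 0.0713], [0.884, 4.514, 1.255, -0.0, -0.0, 0.0713], [1.203, 4.439, 1.255, -0.0, -0.0, 0.0713], [1.517, 4.342, 1.255, -0.0, -0.0, 0.0713], [1.822, 4.223, 1.255, -0.0, -0.0, 0.0713]]
```

>>> arm_command([
  [-2.56, 3.82, 0.8, 0, 0, 0.0713],
  [-2.29, 3.99, 0.8, 0, 0, 0.0713],
  [-2.0, 4.15, 0.8, 0, 0, 0.0713],
  [-1.69, 4.28, 0.8, 0, 0, 0.0713],
  [-1.39, 4.39, 0.8, 0, 0, 0.0713],
], hand=5.0, grip_force=40)

```text
clock: 2.42
eef_pos: [343.2, 374.2, 207.6]
tcp_rot: [-2.856, -1.307, -0.004]
contact_force: [-0.1, 0.5, 0.9]
width: 50.2
```

>>> arm_command([
  [-1.07, 4.47, 0.8, 0, 0, 0.0713],
  [-0.75, 4.54, 0.8, 0, 0, 0.0713],
  [-0.42, 4.58, 0.8, 0, 0, 0.0713],
  [-0.1, 4.6, 0.8, 0, 0, 0.0713],
  [0.23, 4.59, 0.8, 0, 0, 0.0713],
])

```text
clock: 3.05
eef_pos: [480.6, 180.4, 167.2]
tcp_rot: [-3.046, -0.761, -0.009]
contact_force: [0.6, -0.4, 0.9]
width: 50.3
```

```bash
python3 p.py 612.8 5.5 70 8.6 10
```

```text
t 3.05 p [480.6 180.4 167.2] yaw 28.06 tilt [0.0049 0.0031] F [ 0.6 -0.4  0.9] w 50.3 q [ 0.1  -0.17 -0.32  1.42  0.    1.18]
mm/row 24.0 deg/row 1.9
[[0.338, 2.165, 0.973, -0.0001, -0.0006, 0.034], [0.412, 2.152, 0.973, -0.0001, -0.0006, 0.034], [0.485, 2.137, 0.973, -0.0001, -0.0006, 0.034], [0.558, 2.119, 0.973, -0.0001, -0.0006, 0.034], [0.63, 2.099, 0.973, -0.0001, -0.0006, 0.034]]
[[0.702, 2.076, 0.973, -0.0001, -0.0006, 0.034], [0.772, 2.051, 0.973, -0.0001, -0.0006, 0.034], [0.842, 2.023, 0.973, -0.0001, -0.0006, 0.034], [0.911, 1.993, 0.973, -0.0001, -0.0006, 0.034], [0.979, 1.961, 0.972, -0.0001, -0.0006, 0.034]]
```

>>> arm_command([
  [0.72, 4.32, 1.5, 0, -0.0012, 0.068],
  [1.01, 4.26, 1.5, 0, -0.0012, 0.068],
  [1.3, 4.17, 1.5, 0, -0.0012, 0.068],
  [1.58, 4.07, 1.5, 0, -0.0012, 0.068],
  [1.85, 3.96, 1.5, 0, -0.0012, 0.068],
])

```text
clock: 3.68
eef_pos: [618.1, -0.4, 91.5]
tcp_rot: [-3.133, -0.215, -0.004]
contact_force: [0.5, 1.1, -0.2]
width: 49.9
```

```bash
python3 p.py 612.8 5.5 -30 8.6 5;  python3 - <<'E'
from h import *
f=grab_frame('wrist'); save('w1.png',f['img'])
E
```

```text
t 3.67 p [ 6.181e+02 -4.000e-01  9.150e+01] yaw 7.85 tilt [0.0028 0.0014] F [ 0.5  1.1 -0.2] w 49.9 q [-0.21  0.19 -0.1   1.28  0.    1.22]
mm/row 24.4 deg/row 0.2
[[-0.095, -0.129, 2.43, -0.0002, -0.0006, -0.0026], [-0.094, -0.13, 2.43, -0.0002, -0.0006, -0.0026], [-0.092, -0.131, 2.43, -0.0002, -0.0006, -0.0026], [-0.09, -0.132, 2.43, -0.0002, -0.0006, -0.0026], [-0.088, -0.132, 2.43, -0.0002, -0.0006, -0.0026]]
```

View pics/w1.png

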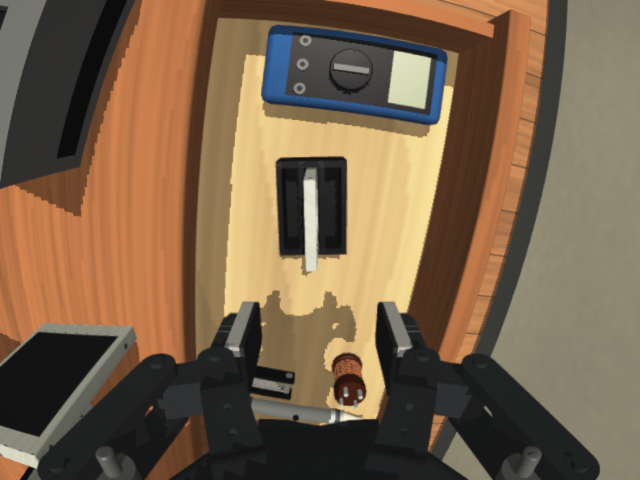

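```bash
cat >> h.py <<'E'
def fish(f,X):
    X=np.atleast_2d(X).astype(float);R=cv2.Rodrigues(np.array(f['rotation']))[0]
    c=(X-np.array(f['xyz']))@R; K=f['K']; rh=np.hypot(c[:,0],c[:,1]); th=np.arctan2(rh,c[:,2])
    return np.c_[K[0,2]+K[0,0]*th*c[:,0]/rh,K[1,2]+K[1,1]*th*c[:,1]/rh]
def box(cx,cy,yawdeg,w,l,z):
    a=np.radians(yawdeg);X=np.array([np.cos(a),np.sin(a)]);Y=np.array([-np.sin(a),np.cos(a)])
    return np.array([[*(np.array([cx,cy])+sx*w/2*X+sy*l/2*Y),z] for sx,sy in((1,1),(1,-1),(-1,-1),(-1,1))])
E
python3 - <<'E'
from h import *
f=grab_frame('wrist'); im=cv2.resize(f['img'],None,fx=4,fy=4,interpolation=2)
for b,c in ((box(612.8,5.5,8.6,9.5,70,-46),(255,0,0)),(box(612.8,5.5,8.6,62,86,-106),(0,255,0))):
    p=(fish(f,b)+.5)*4; cv2.polylines(im,[p.astype(np.int32)],True,c,1)
save('w1c.png',im[560:1140,1040:1440])
E
```

```text
(no output)
```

View pics/w1c.png

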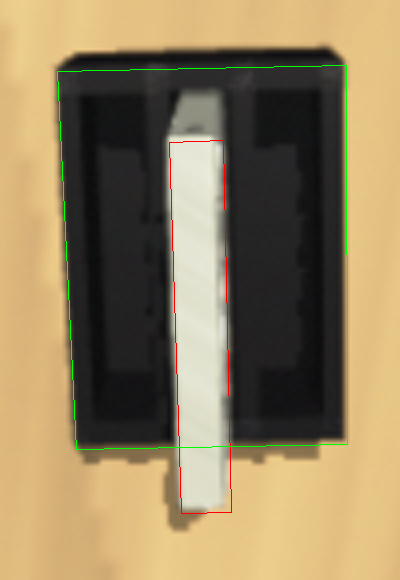

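>>> arm_command([
  [-0.35, -0.5, 1.8, -0.0005, -0.001, -0.003],
  [-0.08, -0.13, 3.0, -0.0003, -0.0006, 0],
  [0, 0, 3.0, 0, 0, 0],
  [0, 0, 2.5, 0, 0, 0],
  [0, 0, 1.5, 0, 0, 0],
])

```text
clock: 4.4
eef_pos: [610.0, 7.9, -33.7]
tcp_rot: [-3.133, -0.225, 0.001]
contact_force: [0.2, 0.9, -0.0]
width: 49.8
```

```bash
python3 p.py 612.5 6 -57 8.3 2
```

```text
t 4.4 p [610.    7.9 -33.7] yaw 8.2 tilt [-0.0008  0.0006] F [ 0.2  0.9 -0. ] w 49.8 q [-0.2   0.28 -0.23  1.06  0.    1.23]
mm/row 11.8 deg/row 0.1
[[0.111, 0.11, 1.167, -0.0003, 0.0003, -0.0008], [0.111, 0.11, 1.167, -0.0003, 0.0003, -0.0008]]
```

>>> arm_command([
  [0.15, 0.15, 0.8, 0, 0.0005, -0.001],
  [0.05, 0.05, 0.8, 0, 0, 0],
  [0, 0, 0.5, 0, 0, 0],
  [0, 0, 0.1, 0, 0, 0],
  [0, 0, 0, 0, 0, 0],
])

```text
clock: 5.03
eef_pos: [612.7, 7.0, -56.0]
tcp_rot: [-3.133, -0.229, -0.002]
contact_force: [1.3, 0.6, -0.2]
width: 50.1
```

>>> arm_command([
  [0, 0, 0, 0, 0, 0],
  [0, 0, 0, 0, 0, 0],
  [0, 0, 0, 0, 0, 0],
  [0, 0, 0, 0, 0, 0],
  [0, 0, 0, 0, 0, 0],
], hand=0.0, grip_force=60)

```text
clock: 5.65
eef_pos: [613.3, 6.8, -55.1]
tcp_rot: [3.133, 0.229, 0.004]
contact_force: [-0.3, -0.6, -0.0]
width: 8.7
```

```bash
python3 p.py 612.5 6 -57 8.3 1
```

```text
t 5.65 p [613.3   6.8 -55.1] yaw 8.35 tilt [0.0024 0.0001] F [-0.3 -0.6 -0. ] w 8.7 q [-0.2   0.32 -0.23  1.02  0.    1.22]
mm/row 2.2 deg/row 0.1
[[-0.095, 0.066, 0.188, 0.0002, -0.0024, 0.0009]]
```

>>> arm_command([
  [0, 0, -1.5, 0, 0, 0],
  [0, 0, -3, 0, 0, 0],
  [0, 0, -4, 0, 0, 0],
  [0, 0, -5, 0, 0, 0],
  [0, 0, -5, 0, 0, 0],
])

```text
clock: 6.28
eef_pos: [609.5, 7.5, 133.8]
tcp_rot: [-3.131, -0.229, 0.008]
contact_force: [0.6, -0.8, -1.1]
width: 8.7
```

>>> arm_command([
  [0, 0, -4.5, 0, 0, -0.14],
  [0, 0, -3, 0, 0, -0.18],
  [0, 0, -1, 0, 0, -0.18],
  [0, 0, 0, 0, 0, -0.18],
  [0, 0, 0, 0, 0, -0.18],
])

```text
clock: 6.9
eef_pos: [611.4, 7.3, 233.8]
tcp_rot: [2.728, 1.548, 0.011]
contact_force: [-1.2, 0.1, -1.8]
width: 8.3
```

```bash
python3 p.py 433 105 200 -15.7 10;  python3 - <<'E'
from h import *
f=grab_frame('side'); save('s2.png',f['img'])
f=grab_frame('wrist'); save('w2.png',f['img'])
E
```

```text
t 6.9 p [611.4   7.3 233.8] yaw 59.15 tilt [ 0.0082 -0.0007] F [-1.2  0.1 -1.8] w 8.3 q [-0.2   0.13  0.09  1.53  0.    0.34]
mm/row 20.6 deg/row 7.5
[[-0.077, -2.035, 0.323, 0.0004, -0.0008, 0.1306], [-0.341, -2.008, 0.324, 0.0004, -0.0008, 0.1306], [-0.6, -1.946, 0.325, 0.0004, -0.0008, 0.1306], [-0.848, -1.851, 0.326, 0.0004, -0.0008, 0.1306], [-1.081, -1.725, 0.328, 0.0004, -0.0008, 0.1306]]
[[-1.297, -1.569, 0.33, 0.0004, -0.0008, 0.1306], [-1.49, -1.387, 0.331, 0.0004, -0.0008, 0.1306], [-1.658, -1.181, 0.333, 0.0004, -0.0008, 0.1306], [-1.797, -0.955, 0.335, 0.0004, -0.0008, 0.1306], [-1.906, -0.713, 0.337, 0.0004, -0.0008, 0.1306]]
```

View pics/s2.png

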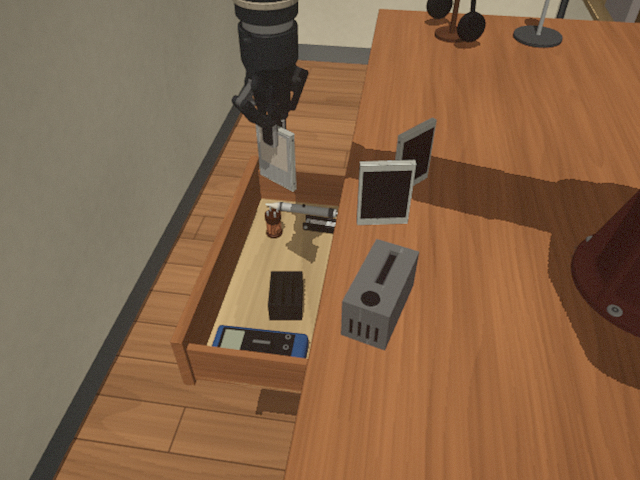

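View pics/w2.png

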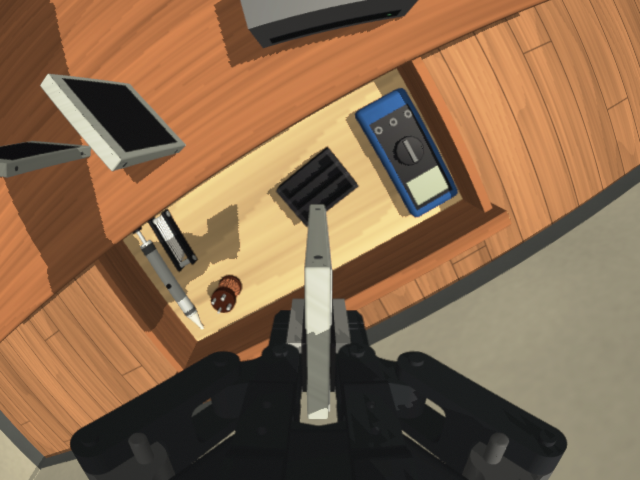

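```bash
python3 - <<'E'
import cv2
a=cv2.imread('pics/s2.png')[100:200,230:330]; b=cv2.imread('pics/w2.png')[180:430,250:390]
a=cv2.resize(a,(500,500),interpolation=2); b=cv2.resize(b,(280,500),interpolation=2)
cv2.imwrite('pics/s2c.png',cv2.hconcat([a,b]))
E
```

```text
(no output)
```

View pics/s2c.png

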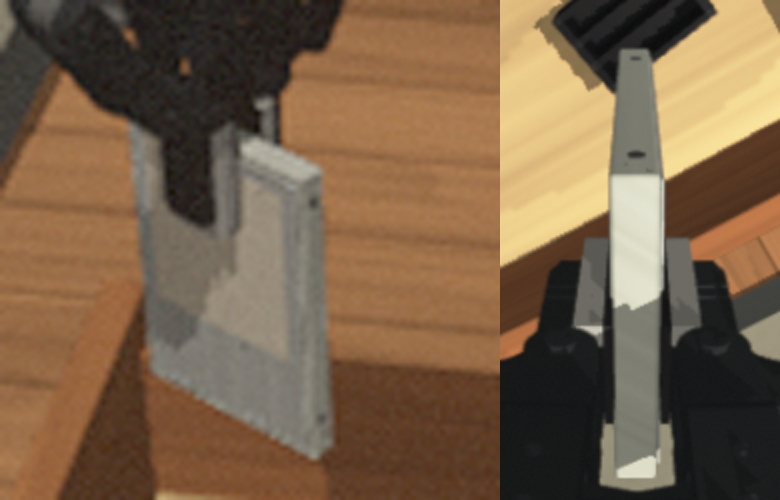

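>>> arm_command([
  [-0.15, -4.1, 0.4, 0, -0.001, 0.16],
  [-0.8, -4.0, 0.4, 0, -0.001, 0.16],
  [-1.45, -3.8, 0.5, 0, -0.001, 0.16],
  [-2.1, -3.45, 0.7, 0, -0.001, 0.16],
  [-2.65, -3.0, 0.8, 0, -0.001, 0.16],
])

```text
clock: 7.62
eef_pos: [430.2, 107.2, 204.7]
tcp_rot: [3.126, 0.274, 0.008]
contact_force: [0.1, -0.2, -0.8]
width: 8.6
```

```bash
python3 p.py 431.7 101 195 -15.7 5
```

```text
t 7.62 p [430.2 107.2 204.7] yaw 10.03 tilt [ 0.0053 -0.0035] F [ 0.1 -0.2 -0.8] w 8.6 q [-0.05 -0.4  -0.44  1.52 -0.    1.35]
mm/row 2.3 deg/row 5.1
[[0.006, 0.127, 0.194, 0.0006, -0.0011, 0.0898], [0.018, 0.126, 0.194, 0.0006, -0.0011, 0.0898], [0.029, 0.124, 0.194, 0.0006, -0.0011, 0.0898], [0.04, 0.121, 0.194, 0.0006, -0.0011, 0.0898], [0.051, 0.117, 0.194, 0.0006, -0.0011, 0.0898]]
```

>>> arm_command([
  [0.05, 0.2, 0.3, 0.001, -0.002, 0.13],
  [0.05, 0.2, 0.3, 0.001, -0.001, 0.13],
  [0.05, 0.2, 0.3, 0.001, -0.001, 0.13],
  [0, 0, 0, 0, 0, 0.06],
  [0, 0, 0, 0, 0, 0],
])

```text
clock: 8.25
eef_pos: [428.7, 103.0, 197.2]
tcp_rot: [-3.103, 0.491, -0.005]
contact_force: [-0.4, 0.3, -1.5]
width: 8.4
```

```bash
python3 p.py 431.7 101 195 -15.7 1;  python3 - <<'E'
from h import *
for c in('side','wrist','top'):
    f=grab_frame(c); save(c+'3.png',f['img'])
    np.savez(c+'3.npz',**{k:f[k] for k in ('img','K','xyz','rotation','depth')})
    print(c,f['xyz'],f['rotation'])
E
```

```text
t 8.25 p [428.7 103.  197.2] yaw -17.97 tilt [ 0.003  -0.0003] F [-0.4  0.3 -1.5] w 8.4 q [-0.06 -0.4  -0.46  1.51 -0.    1.82]
mm/row 4.2 deg/row 2.3
[[0.348, 0.099, 0.221, -0.0006, -0.003, -0.0396]]
side [441.38414479 660.51470806 652.61994455] [-0.2135334   2.82542099 -1.20868204]
wrist [453.50668269 180.39082898 322.09129965] [ 2.78904402 -0.44063377 -0.06653042]
top [443.18221547 -14.78482109 796.6327027 ] [-2.12177628  2.18535091 -0.13559559]
```

View pics/side3.png

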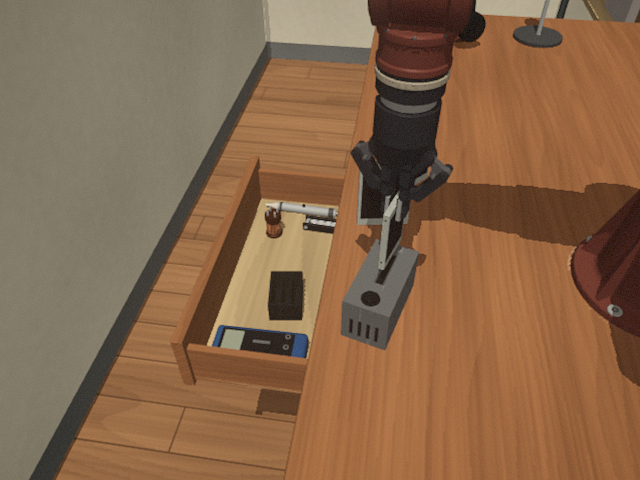

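View pics/wrist3.png

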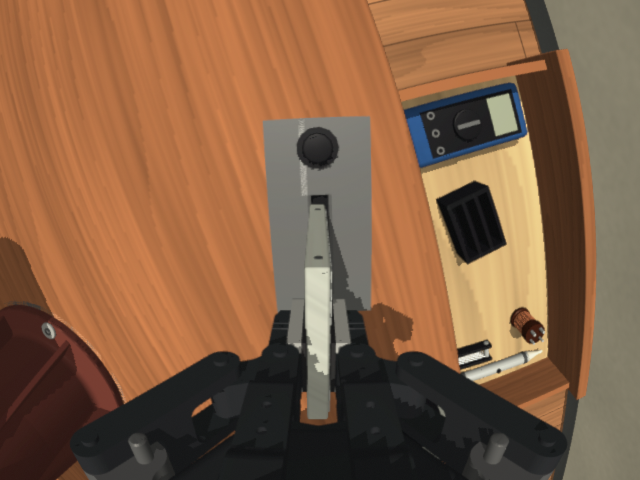

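View pics/top3.png

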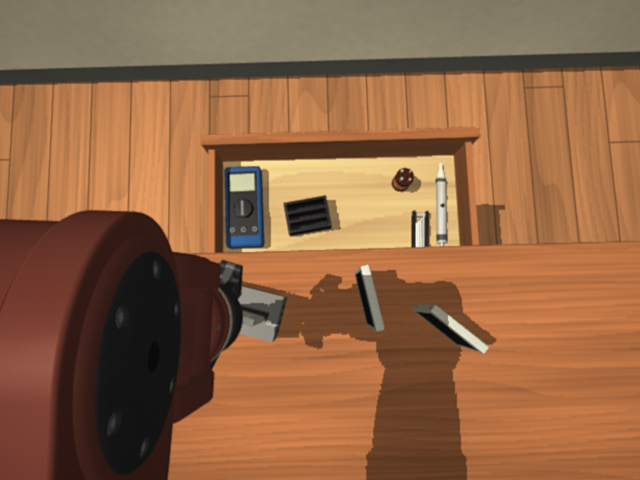

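>>> arm_command([
  [0.2, 0.06, 0.0, -0.0005, -0.002, -0.03],
  [0.1, 0.03, 0, 0, -0.001, -0.01],
  [0, 0, 0, 0, 0, 0],
  [0, 0, 0, 0, 0, 0],
  [0, 0, 0, 0, 0, 0],
])

```text
clock: 9.02
eef_pos: [431.6, 101.1, 197.1]
tcp_rot: [-3.113, 0.419, 0.001]
contact_force: [-0.3, -1.3, -1.6]
width: 8.6
```

```bash
cat > ov.py <<'E'
from h import *
from scipy.spatial.transform import Rotation as Ro
import sys
s=get_state();f=grab_frame('wrist');p=np.array(s['eef_pos']);R=Ro.from_rotvec(s['tcp_rot']);m=R.as_matrix()
yaw=np.degrees(np.arctan2(m[1,0],m[0,0]));print(p,yaw)
k=5; im=cv2.resize(f['img'],None,fx=k,fy=k,interpolation=2)
def dr(P,c): cv2.polylines(im,[((fish(f,P)+.5)*k).astype(np.int32)],True,c,1)
dr(box(431.4,100,-15.7,12,73,78),(0,255,0)); dr(box(431.4,100,-15.7,16,73,78),(0,255,255))
dr(box(437.1-.0,116.1,-15.7,70,140,78),(255,255,0))
off=float(sys.argv[2]) if len(sys.argv)>2 else 0
for z,c in((-90,(255,0,0)),(11,(255,0,255))):
    # tool frame: z ahead; drive lower edge 90 ahead of TCP
    P=np.array([[sx*4.75,sy*35+off,-z] for sx,sy in((1,1),(1,-1),(-1,-1),(-1,1))]); dr(p+R.apply(P),c)
c=im[130*k:290*k,260*k:380*k]; save(sys.argv[1],c)
E
python3 p.py 431.7 101 195 -15.7 1; python3 ov.py w4.png 1
```

```text
t 9.03 p [431.6 101.1 197.1] yaw -15.33 tilt [-0.0004  0.0002] F [-0.3 -1.3 -1.6] w 8.6 q [-0.07 -0.39 -0.45  1.51  0.    1.77]
mm/row 2.1 deg/row 0.4
[[0.011, 0.01, 0.213, -0.0001, 0.0004, 0.0065]]
[431.62572557 101.12740562 197.12646789] -15.326777681605035
```

View pics/w4.png

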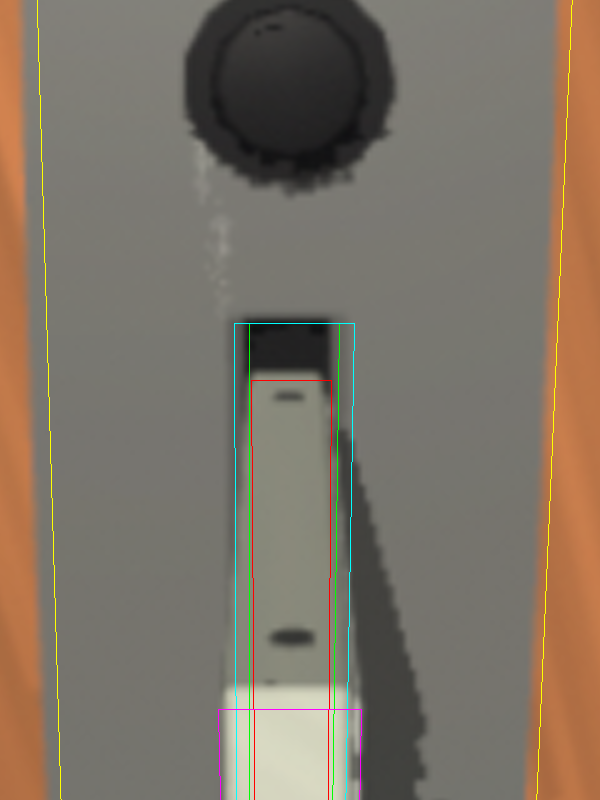

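>>> arm_command([
  [-0.04, 0, 0.6, 0, 0, 0.004],
  [0, 0, 0.7, 0, 0, 0.002],
  [0, 0, 0.5, 0, 0, 0],
  [0, 0, 0.3, 0, 0, 0],
  [0, 0, 0, 0, 0, 0],
])

```text
clock: 9.7
eef_pos: [430.8, 101.3, 174.0]
tcp_rot: [-3.112, 0.429, 0.002]
contact_force: [0.5, -1.8, -1.0]
width: 8.6
```

```bash
python3 p.py 431.2 101 174 -15.7 1; python3 ov.py w5.png 1
```

```text
t 9.7 p [430.8 101.3 174. ] yaw -15.7 tilt [-0.0012  0.0002] F [ 0.5 -1.8 -1. ] w 8.6 q [-0.07 -0.39 -0.49  1.47  0.    1.78]
mm/row 0.5 deg/row 0.1
[[0.046, 0.019, 0.005, 0.0001, 0.0012, 0.0]]
[430.80769329 101.3125481  174.0468622 ] -15.697762379064873
```

View pics/w5.png

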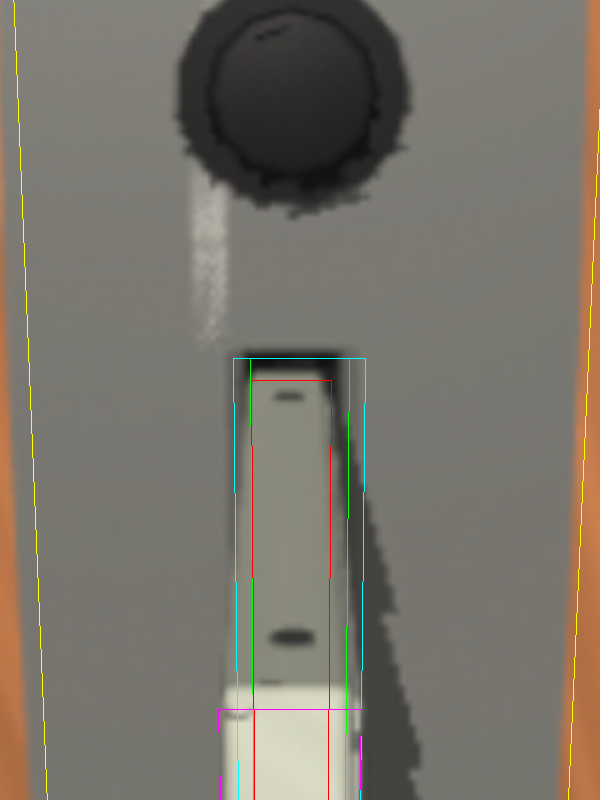

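>>> arm_command([
  [0.04, -0.02, 0.3, 0, 0.001, 0],
  [0, 0, 0.3, 0, 0, 0],
  [0, 0, 0.3, 0, 0, 0],
  [0, 0, 0.3, 0, 0, 0],
  [0, 0, 0, 0, 0, 0],
])

```text
clock: 10.38
eef_pos: [431.5, 101.4, 161.6]
tcp_rot: [3.112, -0.429, 0.001]
contact_force: [-0.6, -0.1, -2.2]
width: 8.4
```

```bash
python3 p.py 431.2 101.3 150 -15.7 1; python3 ov.py w6.png 1
```

```text
t 10.38 p [431.5 101.4 161.6] yaw -15.7 tilt [ 0.0004 -0.0001] F [-0.6 -0.1 -2.2] w 8.4 q [-0.07 -0.39 -0.51  1.45 -0.    1.78]
mm/row 11.6 deg/row 0.0
[[-0.03, 0.016, 1.161, -0.0, -0.0005, 0.0]]
[431.52814599 101.37425257 161.6111382 ] -15.697597833458408
```

View pics/w6.png

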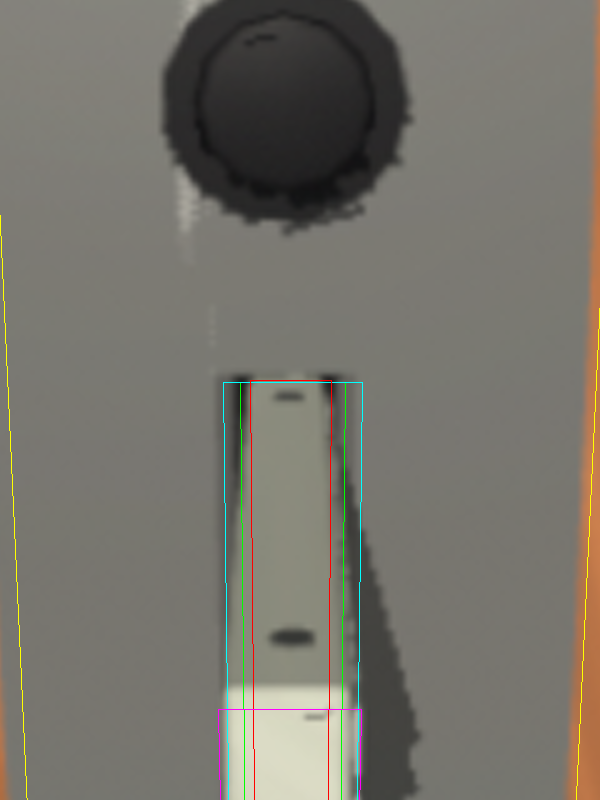

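>>> arm_command([
  [0, 0, 0.3, 0, 0, 0],
  [0, 0, 0.3, 0, 0, 0],
  [0, 0, 0.3, 0, 0, 0],
  [0, 0, 0.3, 0, 0, 0],
  [0, 0, 0.0, 0, 0, 0],
])

```text
clock: 11.05
eef_pos: [432.2, 101.3, 149.6]
tcp_rot: [-3.112, 0.429, -0.003]
contact_force: [0.7, -0.6, -2.2]
width: 8.5
```

```bash
python3 p.py 431.2 101.3 133 -15.7 5; python3 ov.py w7.png 1
```

```text
t 11.05 p [432.2 101.3 149.6] yaw -15.7 tilt [ 0.0021 -0.0003] F [ 0.7 -0.6 -2.2] w 8.5 q [-0.07 -0.39 -0.53  1.43 -0.    1.78]
mm/row 3.3 deg/row 0.0
[[-0.019, 0.006, 0.331, -0.0001, -0.0004, 0.0], [-0.019, 0.006, 0.331, -0.0001, -0.0004, 0.0], [-0.019, 0.005, 0.331, -0.0001, -0.0004, 0.0], [-0.019, 0.005, 0.331, -0.0001, -0.0004, 0.0], [-0.018, 0.005, 0.331, -0.0001, -0.0004, 0.0]]
[432.15501808 101.31373107 149.56094363] -15.695825924652386
```

View pics/w7.png

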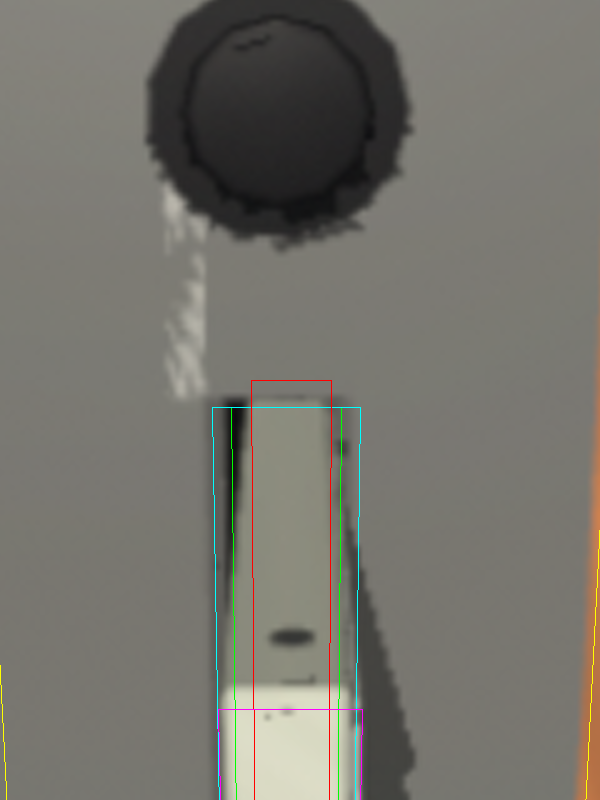

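>>> arm_command([
  [-0.06, 0, 0.25, 0, -0.002, 0],
  [-0.01, 0, 0.3, 0, 0, 0],
  [-0.01, 0, 0.3, 0, 0, 0],
  [-0.01, 0, 0.3, 0, 0, 0],
  [0, 0, 0.0, 0, 0, 0],
])

```text
clock: 11.72
eef_pos: [431.3, 101.5, 137.2]
tcp_rot: [-3.112, 0.429, -0.0]
contact_force: [0.7, 0.4, -1.6]
width: 8.4
```

```bash
python3 p.py 431.2 101.3 133 -15.7 5
```

```text
t 11.72 p [431.3 101.5 137.2] yaw -15.7 tilt [0.0002 0.0001] F [ 0.7  0.4 -1.6] w 8.4 q [-0.07 -0.39 -0.55  1.4   0.    1.78]
mm/row 0.8 deg/row 0.0
[[-0.002, 0.005, 0.084, -0.0, -0.0, -0.0], [-0.002, 0.005, 0.084, -0.0, -0.0, -0.0], [-0.002, 0.005, 0.084, -0.0, -0.0, -0.0], [-0.002, 0.005, 0.084, -0.0, -0.0, -0.0], [-0.002, 0.005, 0.084, -0.0, -0.0, -0.0]]
```

>>> arm_command([
  [0, 0, 0.1, 0, 0, 0],
  [0, 0, 0.1, 0, 0, 0],
  [0, 0, 0.1, 0, 0, 0],
  [0, 0, 0.1, 0, 0, 0],
  [0, 0, 0.1, 0, 0, 0],
])

```text
clock: 12.35
eef_pos: [431.5, 101.4, 132.2]
tcp_rot: [-3.112, 0.429, -0.001]
contact_force: [0.3, -0.5, -1.4]
width: 8.5
```

>>> arm_command([
  [0, 0, 0.1, 0, 0, 0],
  [0, 0, 0.1, 0, 0, 0],
  [0, 0, 0.1, 0, 0, 0],
  [0, 0, 0.1, 0, 0, 0],
  [0, 0, 0.1, 0, 0, 0],
])

```text
clock: 12.98
eef_pos: [431.8, 101.4, 127.4]
tcp_rot: [-3.112, 0.429, -0.002]
contact_force: [-1.2, -0.4, 8.1]
width: 8.4
```

>>> arm_command([
  [-0.02, 0, 0.06, 0, -0.001, 0],
  [0, 0, 0.06, 0, 0, 0],
  [0, 0, 0.06, 0, 0, 0],
  [0, 0, 0.06, 0, 0, 0],
  [0, 0, 0.0, 0, 0, 0],
])

```text
clock: 13.6
eef_pos: [431.8, 101.5, 127.7]
tcp_rot: [-3.112, 0.429, -0.003]
contact_force: [-0.8, -0.6, -0.2]
width: 8.3
```

>>> arm_command([
  [0, 0, 0.12, 0, 0, 0],
  [0, 0, 0.12, 0, 0, 0],
  [0, 0, 0.12, 0, 0, 0],
  [0, 0, 0.12, 0, 0, 0],
  [0, 0, 0.12, 0, 0, 0],
])

```text
clock: 14.22
eef_pos: [432.1, 101.5, 124.6]
tcp_rot: [3.112, -0.428, 0.006]
contact_force: [-2.1, 0.5, 7.7]
width: 8.4
```

```bash
python3 p.py 431.2 101.3 127 -15.7 5
```

```text
t 14.22 p [432.1 101.5 124.6] yaw -15.67 tilt [ 0.0035 -0.0006] F [-2.1  0.5  7.7] w 8.4 q [-0.07 -0.38 -0.57  1.38 -0.    1.78]
mm/row 0.5 deg/row 0.0
[[-0.016, 0.009, -0.047, -0.0001, -0.0007, 0.0001], [-0.016, 0.009, -0.047, -0.0001, -0.0007, 0.0001], [-0.016, 0.009, -0.047, -0.0001, -0.0007, 0.0001], [-0.016, 0.009, -0.047, -0.0001, -0.0007, 0.0001], [-0.016, 0.009, -0.047, -0.0001, -0.0007, 0.0001]]
```

>>> arm_command([
  [-0.04, 0, 0.12, 0, -0.002, 0],
  [-0.02, 0, 0.12, 0, -0.001, 0],
  [0, 0, 0.12, 0, 0, 0],
  [0, 0, 0.12, 0, 0, 0],
  [0, 0, 0.12, 0, 0, 0],
])

```text
clock: 14.85
eef_pos: [432.1, 101.5, 121.9]
tcp_rot: [3.112, -0.428, 0.005]
contact_force: [-3.2, -0.4, 7.9]
width: 8.0
```

```bash
python3 p.py 431.2 101.3 127 -15.7 1;python3 ov.py w8.png 1
```

```text
t 14.85 p [432.1 101.5 121.9] yaw -15.66 tilt [ 0.003  -0.0007] F [-3.2 -0.4  7.9] w 8.0 q [-0.07 -0.38 -0.58  1.37 -0.    1.78]
mm/row 5.2 deg/row 0.2
[[-0.082, 0.046, -0.509, -0.0002, -0.003, 0.0007]]
[432.12877862 101.52103692 121.91708979] -15.659612949596541
```

View pics/w8.png

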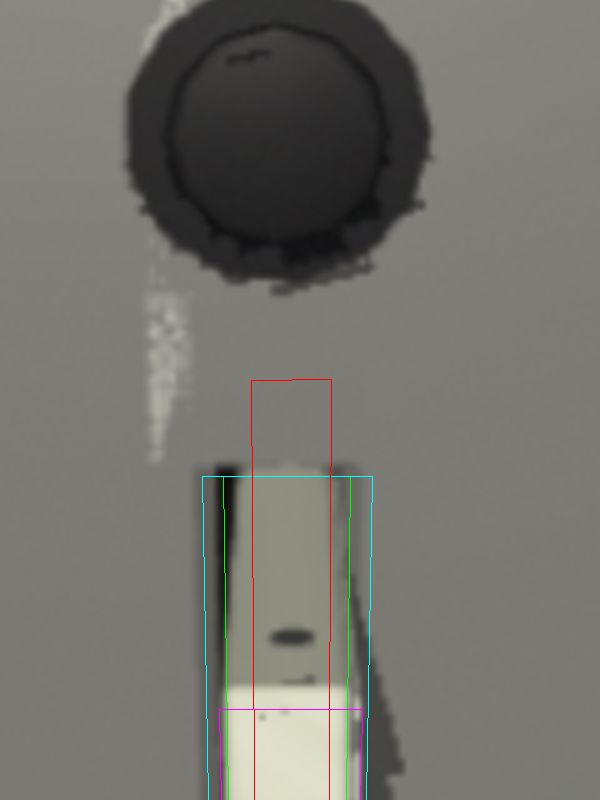

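>>> arm_command([
  [-0.06, 0, 0.12, 0, -0.002, 0],
  [-0.02, 0, 0.12, 0, -0.001, 0],
  [0, 0, 0.12, 0, 0, 0],
  [0, 0, 0.12, 0, 0, 0],
  [0, 0, 0.12, 0, 0, 0],
])

```text
clock: 15.52
eef_pos: [432.4, 101.5, 121.2]
tcp_rot: [3.112, -0.427, 0.006]
contact_force: [-4.6, -0.5, 13.8]
width: 8.6
```

```bash
python3 p.py 431.2 101.3 127 -15.7 1
```

```text
t 15.53 p [432.4 101.5 121.2] yaw -15.64 tilt [ 0.0038 -0.001 ] F [-4.6 -0.5 13.8] w 8.6 q [-0.06 -0.38 -0.58  1.37 -0.    1.78]
mm/row 5.9 deg/row 0.2
[[-0.103, 0.055, -0.58, -0.0001, -0.004, 0.001]]
```

>>> arm_command([
  [0, 0, 0.12, 0, 0, 0],
  [0, 0, 0.14, 0, 0, 0],
  [0, 0, 0.15, 0, 0, 0],
  [0, 0, 0.15, 0, 0, 0],
  [0, 0, 0.15, 0, 0, 0],
])

```text
clock: 16.15
eef_pos: [432.4, 101.6, 121.1]
tcp_rot: [3.111, -0.426, 0.01]
contact_force: [-7.0, -0.2, 16.3]
width: 8.5
```

```bash
python3 p.py 431.2 101.3 127 -15.7 1
```

```text
t 16.15 p [432.4 101.6 121.1] yaw -15.6 tilt [ 0.006 -0.002] F [-7.  -0.2 16.3] w 8.5 q [-0.06 -0.38 -0.58  1.37 -0.    1.78]
mm/row 6.0 deg/row 0.4
[[-0.099, 0.065, -0.592, 0.0003, -0.0063, 0.0017]]
```

>>> arm_command([
  [0, 0, 0, 0, 0, 0],
  [0, 0, 0, 0, 0, 0],
  [0, 0, 0, 0, 0, 0],
  [0, 0, 0, 0, 0, 0],
  [0, 0, 0, 0, 0, 0],
])

```text
clock: 16.77
eef_pos: [432.1, 101.6, 121.6]
tcp_rot: [3.111, -0.426, 0.009]
contact_force: [-1.5, -0.6, 3.4]
width: 8.7
```

>>> arm_command([
  [0, 0, 0, 0, 0, 0],
  [0, 0, 0, 0, 0, 0],
  [0, 0, 0, 0, 0, 0],
  [0, 0, 0, 0, 0, 0],
  [0, 0, 0, 0, 0, 0],
], hand=5.0)

```text
clock: 17.4
eef_pos: [432.1, 101.8, 120.8]
tcp_rot: [3.112, -0.426, 0.009]
contact_force: [0.4, 0.7, 0.6]
width: 50.0
```

```bash
python3 p.py 431.2 101.3 200 -15.7 5; python3 ov.py w9.png 1
```

```text
t 17.4 p [432.1 101.8 120.8] yaw -15.6 tilt [ 0.0052 -0.0016] F [0.4 0.7 0.6] w 50.0 q [-0.06 -0.38 -0.58  1.37 -0.    1.78]
mm/row 15.8 deg/row 0.1
[[-0.005, 0.014, -1.584, 0.0, -0.0011, 0.0003], [-0.007, 0.014, -1.584, 0.0, -0.0011, 0.0003], [-0.009, 0.014, -1.584, 0.0, -0.0011, 0.0003], [-0.01, 0.014, -1.584, 0.0, -0.0011, 0.0003], [-0.012, 0.014, -1.584, 0.0, -0.0011, 0.0003]]
[432.05366146 101.7852158  120.81442165] -15.60130871684187
```

View pics/w9.png

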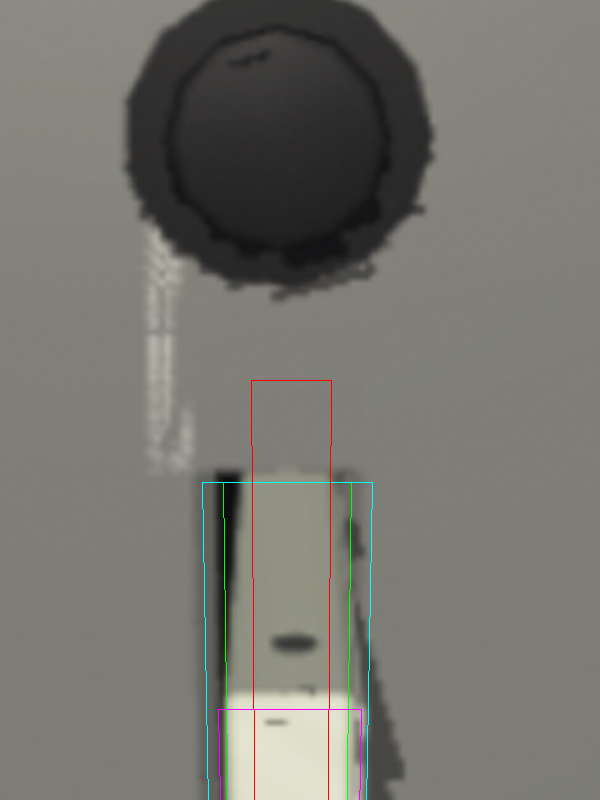

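>>> arm_command([
  [0, 0, -0.8, 0, -0.001, 0],
  [0, 0, -1.8, 0, -0.001, 0],
  [0, 0, -2, 0, -0.001, 0],
  [0, 0, -2, 0, -0.001, 0],
  [0, 0, -1.5, 0, -0.001, 0],
])

```text
clock: 18.08
eef_pos: [431.8, 101.9, 208.0]
tcp_rot: [3.112, -0.426, 0.002]
contact_force: [1.0, 0.6, -0.0]
width: 49.8
```

>>> arm_command([
  [0, -1.6, 0, 0, 0, 0],
  [0, -1.8, 0, 0, 0, 0],
  [0, -1.8, 0, 0, 0, 0],
  [0, -1.4, 0, 0, 0, 0],
  [0, 0, 0, 0, 0, 0],
], hand=0.0)

```text
clock: 18.7
eef_pos: [450.9, 170.1, 208.7]
tcp_rot: [-3.112, 0.426, -0.004]
contact_force: [-0.2, -0.4, -0.7]
width: 0.0
```

```bash
python3 p.py 449.6 166 112 -15.7 5; python3 - <<'E'
from m import *
fs=grab_frame('side'); save('s10.png',fs['img'])
f=grab_frame('wrist'); save('w10.png',f['img'])
E
```

```text
t 18.7 p [450.9 170.1 208.7] yaw -15.6 tilt [0.0024 0.0001] F [-0.2 -0.4 -0.7] w 0.0 q [ 0.09 -0.27 -0.33  1.51 -0.    1.93]
mm/row 19.4 deg/row 0.0
[[-0.008, 0.088, 1.933, -0.0001, -0.0005, 0.0003], [-0.007, 0.087, 1.933, -0.0001, -0.0005, 0.0003], [-0.006, 0.087, 1.933, -0.0001, -0.0005, 0.0003], [-0.005, 0.087, 1.933, -0.0001, -0.0005, 0.0003], [-0.004, 0.087, 1.933, -0.0001, -0.0005, 0.0003]]
```

View pics/s10.png

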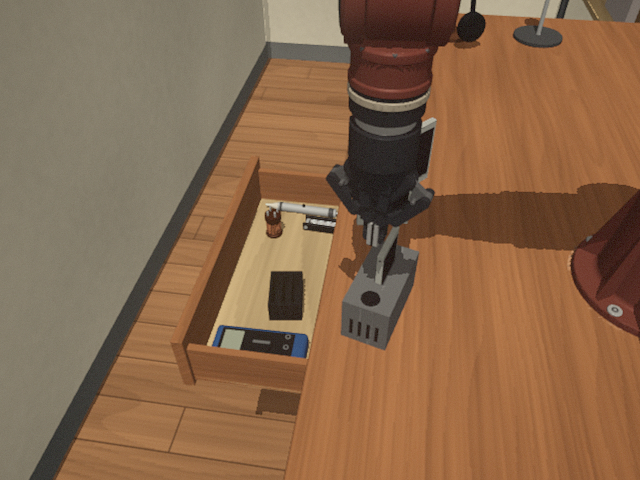

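View pics/w10.png

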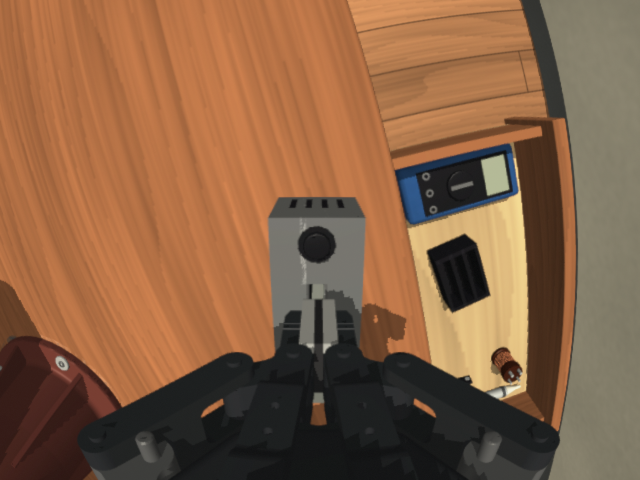

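>>> arm_command([
  [0, 0.2, 1.6, 0, -0.002, 0],
  [0, 0.15, 2.4, 0, 0, 0],
  [0, 0.05, 2.4, 0, 0, 0],
  [0, 0, 1.8, 0, 0, 0],
  [0, 0, 0.9, 0, 0, 0],
])

```text
clock: 19.42
eef_pos: [449.1, 162.9, 111.9]
tcp_rot: [-3.112, 0.433, 0.0]
contact_force: [0.1, 0.4, -0.0]
width: -0.4
```

```bash
python3 p.py 449.6 166 103 -15.7 5; python3 - <<'E'
from h import *
f=grab_frame('wrist'); save('w11.png',cv2.resize(f['img'][150:400,200:440],None,fx=3,fy=2.4))
E
```

```text
t 19.43 p [449.1 162.9 111.9] yaw -15.84 tilt [-0.0001  0.    ] F [ 0.1  0.4 -0. ] w -0.4 q [ 0.07 -0.26 -0.5   1.33  0.    1.92]
mm/row 1.9 deg/row 0.0
[[-0.008, -0.063, 0.178, 0.0, 0.0, -0.0005], [-0.008, -0.063, 0.178, 0.0, 0.0, -0.0005], [-0.008, -0.063, 0.178, 0.0, 0.0, -0.0005], [-0.008, -0.063, 0.178, 0.0, 0.0, -0.0005], [-0.008, -0.063, 0.178, 0.0, 0.0, -0.0005]]
```

View pics/w11.png

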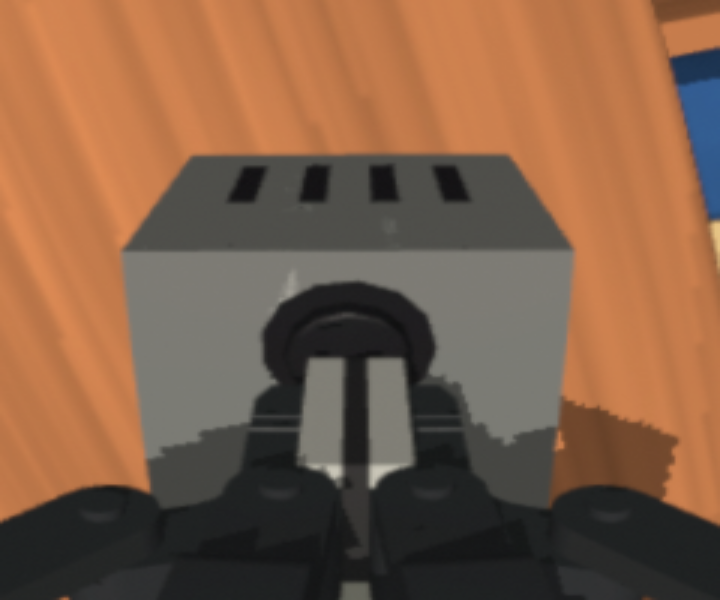

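>>> arm_command([
  [0, -0.2, 0.2, 0, 0, 0],
  [0, -0.1, 0.2, 0, 0, 0],
  [0, 0, 0.2, 0, 0, 0],
  [0, 0, 0.2, 0, 0, 0],
  [0, 0, 0.15, 0, 0, 0],
])

```text
clock: 20.1
eef_pos: [451.1, 166.1, 103.1]
tcp_rot: [-3.111, 0.432, -0.003]
contact_force: [0.1, 0.0, 0.2]
width: 0.3
```

>>> arm_command([
  [0, 0, 0.1, 0, 0, 0],
  [0, 0, 0.1, 0, 0, 0],
  [0, 0, 0.1, 0, 0, 0],
  [0, 0, 0.1, 0, 0, 0],
  [0, 0, 0.1, 0, 0, 0],
])

```text
clock: 20.72
eef_pos: [451.1, 166.1, 98.4]
tcp_rot: [-3.111, 0.432, -0.004]
contact_force: [-1.9, -0.3, 4.0]
width: 0.4
```

>>> arm_command([
  [0, 0, 0.12, 0, 0, 0],
  [0, 0, 0.12, 0, 0, 0],
  [0, 0, 0.12, 0, 0, 0],
  [0, 0, 0.12, 0, 0, 0],
  [0, 0, 0.12, 0, 0, 0],
])

```text
clock: 21.35
eef_pos: [451.2, 166.1, 96.9]
tcp_rot: [-3.112, 0.432, -0.006]
contact_force: [-7.8, -1.3, 14.8]
width: 0.2
```

```bash
python3 p.py 449.6 166 103 -15.7 5; python3 - <<'E'
from h import *
f=grab_frame('wrist'); save('w12.png',cv2.resize(f['img'][150:400,200:440],None,fx=3,fy=2.4))
E
```

```text
t 21.35 p [451.2 166.1  96.9] yaw -15.8 tilt [ 0.0037 -0.0005] F [-7.8 -1.3 14.8] w 0.2 q [ 0.08 -0.24 -0.51  1.3  -0.    1.93]
mm/row 1.3 deg/row 0.0
[[-0.03, 0.011, -0.123, -0.0001, -0.0007, -0.0003], [-0.03, 0.011, -0.123, -0.0001, -0.0007, -0.0003], [-0.03, 0.011, -0.123, -0.0001, -0.0007, -0.0003], [-0.031, 0.011, -0.123, -0.0001, -0.0007, -0.0003], [-0.031, 0.011, -0.123, -0.0001, -0.0007, -0.0003]]
```

View pics/w12.png

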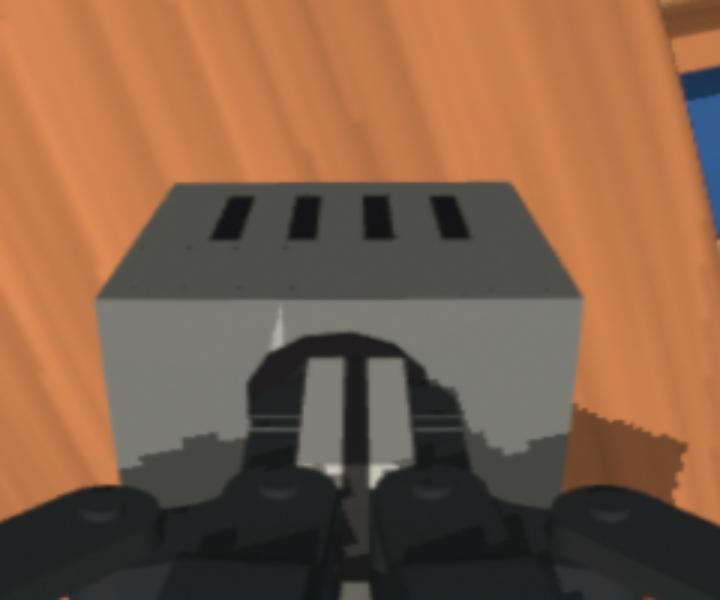

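>>> arm_command([
  [0, 0, -0.5, 0, 0, 0],
  [0, 0, -2, 0, 0, 0],
  [0, 0, -3, 0, 0, 0],
  [0, 0, -4, 0, 0, 0],
  [0, 0, -4, 0, 0, 0],
])

```text
clock: 22.02
eef_pos: [449.0, 166.0, 231.4]
tcp_rot: [3.111, -0.432, -0.003]
contact_force: [0.5, 0.7, -1.0]
width: 0.1
```

>>> arm_command([
  [0, -4, -0.5, 0, 0, 0],
  [0, -4, -0.5, 0, 0, 0],
  [0, -4, 0, 0, 0, 0],
  [0, -3, 0, 0, 0, 0],
  [0, 0, 0, 0, 0, 0],
])

```text
clock: 22.65
eef_pos: [493.9, 314.8, 244.5]
tcp_rot: [-3.11, 0.435, -0.008]
contact_force: [-0.4, -0.1, 0.4]
width: 0.3
```

```bash
python3 p.py 449.6 166 103 -15.7 1; python3 - <<'E'
from m import *
f=grab_frame('side'); save('s13.png',f['img'])
t=grab_frame('top'); save('t13.png',t['img'])
W=cloud(f);np.set_printoptions(precision=1,suppress=True)
save('z13.png',np.hstack([cv2.resize(f['img'][200:360,330:430],(375,600)),cv2.resize(t['img'][260:350,170:300],(420,300)).repeat(1,0) if 0 else cv2.copyMakeBorder(cv2.resize(t['img'][260:350,170:300],(420,300)),0,300,0,0,0)]))
m=(W[:,:,2]>84)&(W[:,:,0]>390)&(W[:,:,0]<480)&(W[:,:,1]>50)&(W[:,:,1]<150)
print(m.sum(),np.nanpercentile(W[m][:,2],[50,95,99]),W[m].mean(0))
E
```

```text
t 22.65 p [493.9 314.8 244.5] yaw -15.92 tilt [0.0051 0.0003] F [-0.4 -0.1  0.4] w 0.3 q [ 0.35  0.05  0.04  1.55 -0.    2.19]
mm/row 210.1 deg/row 0.4
[[-0.247, 15.553, 14.124, -0.0016, -0.0048, -0.0039]]
333 [131.1 133.6 134. ] [428.9  96.6 121.6]
```

View pics/z13.png

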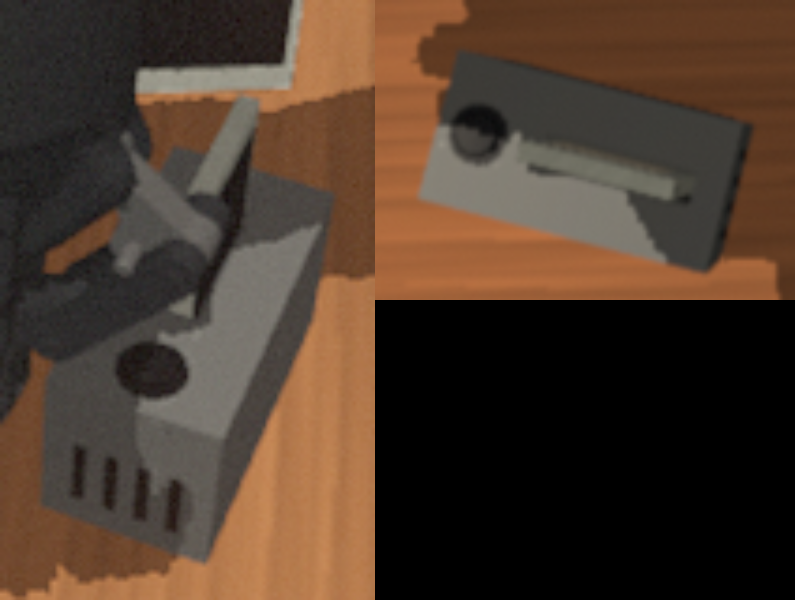

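View pics/s13.png

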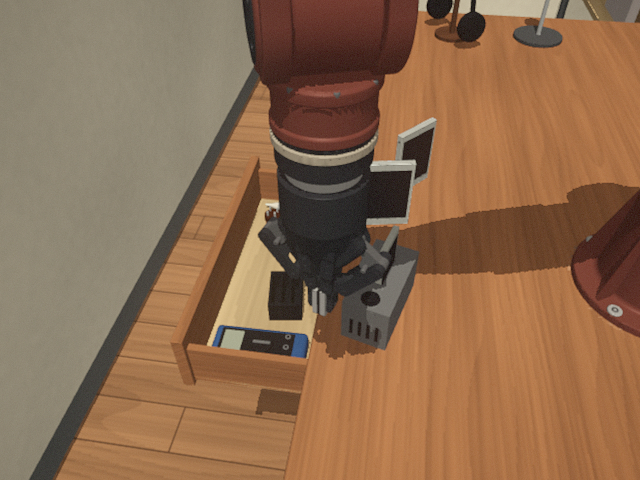

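```bash
python3 -c "
from plant import ticket; print(ticket.sign_off())"
```

```text
the job is handed in; nothing more can be done
None
```

The drive is plugged into the dock with its label to the front. I let it go, pressed the power button, and handed the job in at about 22.8 s (limit 53 s).

- **Drive choice:** I took the small drive from the stand in the drawer. The two larger ones standing on the desk are look-alikes. After lifting it I turned it to the side camera, which showed the paper label on the face that had pointed away from the robot.
- **Plugging in:** From first contact the drive moved about 6.5 mm under roughly 9 N, as expected for the connector's 6 mm. It then held at 16 N with only 0.1 mm more movement, so I took that as home. I saw no reading above 16.3 N there, well under the 30 N limit.
- **Release:** The drive did not slip in the grip before release and stayed still after it. The side camera's depth puts its top edge about 53 mm above the dock, within the 40 to 56 mm for home.
- **Button:** I pressed with the closed fingertips to 14.8 N. They reached z ≈ 80 mm, which is full travel.
- **Last look:** The arm was clear of the dock and nothing in hand. The meter and stand looked undisturbed in the last picture, and the coil, pump and hex keys in earlier ones. I did not measure their positions again.

During plugging there was up to 7 N sideways, from the drive leaning on the slot's front side. The wrist-camera overlay was off by 1 to 2 mm in places. Neither stopped the insertion.

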